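# Screw down the cover of the storage pot and latch it

## Task

Screw the raised cover of the metal storage pot fully home: turn its wing nut clockwise, in short strokes between the three upright guide rods, until it comes to its stop and will turn no further, without forcing it. Then swing the small latch at the side of the pot fully in over the cover, let go, and leave the things standing around alone.

Things in the scene. Friction and masses are not known exactly. Their poses are not given: they have to be found in the camera images.
- pot: round aluminium storage pot, fixed to the worktop, 134 mm across, 68 mm high to its rim; origin at the centre of its underside, on the axis of screw and nut; z up. A lug on its +y side carries the latch. Three upright steel guide rods rise through the cover round the nut. Rods, pot and latch are not to be pushed with more than 25 N.
- rod0 (a point): top of the guide rod on the pot's +y side: steel, 8 mm thick, its axis 46 mm from the pot's axis, its round top 124 mm above the worktop
- rod1 (a point): top of the second guide rod, the same size, 120 degrees further counter-clockwise seen from above
- rod2 (a point): top of the third guide rod, the same size, 240 degrees counter-clockwise from the first
- pot_rim (a point): point on the pot's axis at the height of its rim, which the cover's underside must reach
- cover: flat round steel cover, 118 mm across, 10.5 mm thick, level, guided by the rods; origin at the centre of its underside. It rides down with the nut, 2 mm for each radian. It starts 4 to 6.5 mm above the pot's rim; fully home its underside lies on the rim.
- nut: brass wing nut on the cover, turning on the pot's axis; origin on the axis at its underside, x axis along the wings, z up. Clockwise seen from above tightens; 2.1 to 3.1 rad remain at the start, then it comes up firmly against its stop (push on a wing rising by about 3 N per mm). Which way the wings point at the stop differs each time and is found by feel. It stays where it is left. Not to be pushed or squeezed with more than 30 N.
- wings (a point): point on the nut's axis, 18 mm above its underside, half-way up its wings; x along the wings. Two opposite wings, 8 mm thick, reach 36 mm from the axis; their outer part (21 to 36 mm out) spans 12 mm below to 12 mm above this point. The hub is 31 mm across, its top 3 mm above this point. A push of 4 N near a wing's tip turns it at the start, rising to 7 N near the end.
- latch_pin (a point): middle of the latch's upright steel pin, 12 mm thick, reaching from 15 mm below to 15 mm above this point. It stands on the outer end of the latch lever, 36 mm from the pivot. The lever's other end is the tongue.
- latch_pivot (a point): top of the latch's upright pivot, 12 mm thick, 80 mm from the pot's axis along the pot's +y axis; the latch turns about it
- latch (a joint): angle of the latch lever, rad. 0: open, pin towards the pot's -x from the pivot. It grows clockwise seen from above, to 1.57 at its stop: shut, pin pointing straight away from the pot (+y), tongue over the cover's edge. Starts at 0 to 0.3. It needs about 2 N at the pin and stays where it is left.
- salt_shaker: glass salt shaker with grey cap, bystander, 44 mm across, 90 mm high; origin at the centre of its underside
- espresso_cup: small cup, bystander, 62 x 92 mm, 51 mm high; origin at the centre of its underside
- honey_jar: jar with a red lid, bystander, 58 x 62 mm, 86 mm high; origin at the centre of its underside
Things that resemble listed ones, but are neither listed nor needed, are in the scene too. What is shaped like the pot but yellow is not meant.

How it is judged:
By the outcome, as a careful person would: the job done as asked, in the order asked, and still so for the second after the job is handed in, with the robot touching nothing.
It also fails if it takes over 72 s, if anything falls off the work surface, if the arm or the gripper's body presses on something with over 40 N, if the wrist force passes 120 N, or if a joint passes its speed limit or range.

## Robot

A 6-joint arm with a two-finger parallel gripper is mounted at the origin on a cart in front of the work surface, level with it; the furniture and walls round the work are solid. World frame = base frame: x ahead of the robot, y to its left, z up, the work surface at z = 0. Lengths are in m, angles in degrees, forces in N, time in s.
With the tool pointing down it reaches from about 0.325 to 0.775 m from the base axis. Payload 5.5 kg.
Tool frame: the origin (TCP) lies at the centre of the arm's flange, where the gripper is bolted on; the fingertips stand 182 mm ahead of it and the grasp point (between the pads) lies 163 mm ahead of it; z points along the fingers, y is the direction in which the jaws open and shut (so a half turn about z gives the same grasp; the last joint's range is limited). The gripper opens to 88 mm and grips with 3 to 60 N. Pads are 20 mm wide; open, the fingers measure 115 mm over their backs; the gripper's body (75 mm by 178 mm) begins 61 mm behind the grasp point.
Start: joints at [-68.107, 5.22, 70.514, -0, 104.267, -3.249], TCP at [0.255, -0.543, 0.405] pointing down, gripper open.
Joint ranges: [-164.24, 164.24], [-49.07, 125.15], [9.68, 141.18], [-86.29, 266.29], [3.28, 154.24], [-151.56, 151.56]. Speed limits (degrees/s): [147.25, 147.25, 172.46, 180, 180, 180].

## Interface

Orientations are given as [roll, pitch, yaw] about the fixed x, y, z axes, in that order (R = Rz(yaw) Ry(pitch) Rx(roll)).
In Python, from station import r gives the robot as it stands. The module is installed in compiled form; this text tells all that it offers. Calls block until the motion is done:
- r.reach(position, orientation): joint-space move of the TCP to a pose.
- r.servo_line(position, rotation=None, speed=0.15): straight line of the TCP; rotation=None keeps the orientation; speed is the mean speed in m/s.
- r.move_joints(angles): joint-space move.
- r.let_go() and r.grab(squeeze=None): open the fingers fully, or close them until they stop; squeeze is the grip in N (None keeps the last).
- r.wait(seconds).
- r.inverse_kinematics(position, orientation): joint angles nearest the present ones, or None.
- r.sense(): the state.
- r.snapshot(name): name is "side" or "top"; returns a dict with "frame" (420x560x3 uint8, red, green, blue), "fx", "fy", "cx", "cy" (pixels), "R" (3x3) and "t" (3): a world point X has camera coordinates R X + t. Camera axes: x right, y down, z forward; pixel columns grow to the right and rows downward; lengths in m; the calibration is good to about 2 mm. A picture is of the moment at which its call begins. There is no depth.
A pose or a line that the arm cannot do raises r.IKError and nothing moves.
- r.hand_in(): hands the job in, once; it reports no verdict.
The state is a dict: "clock": time; "joints": joint angles; "joint_vel": joint speeds; "joint_torque": joint torques, N m; "tcp_pos": TCP position; "orientation": TCP orientation; "contact_force": force on the tool from outside, world axes, zero at the start; "torque": the same for the moment, N m; "opening": finger opening in m.
Only numpy, scipy, OpenCV 4.12 (cv2) and the standard library are available. Lean on these libraries where they do the work, as an engineer would, in place of code of your own. Each camera call takes 0.05 s, during which the arm holds its last target.

## Working session

There is one attempt and no reset: what is moved stays moved. The work goes in short steps, each a Python script; the robot and the scene stay as the last script left them, time stands still between calls to the robot, and variables do not carry over. Pictures are saved under pics/ and viewed, and the job is handed in when it is done.

```bash
mkdir -p pics; ls
python3 - <<'E'
from station import r
import cv2,numpy as np,pickle
for n in("side","top"):
    s=r.snapshot(n); cv2.imwrite(f"pics/{n}0.png",s["frame"][:,:,::-1]); pickle.dump(s,open(f"{n}0.pkl","wb"))
    print(n,s["fx"],s["cx"],s["cy"],(-s["R"].T@s["t"]).round(3),s["R"].round(2).tolist())
s=r.sense();print({k:np.round(v,3) for k,v in s.items()})
E
```

```text
pics
side 391.3097605942169 273.84009362239897 206.70005160994177 [ 0.458 -0.674  0.654] [[1.0, -0.09, 0.02], [-0.05, -0.67, -0.74], [0.08, 0.74, -0.67]]
top 421.5633389279897 277.92116252409875 208.8098218494197 [ 0.403 -0.058  0.924] [[0.02, -1.0, -0.0], [-0.98, -0.02, -0.19], [0.18, 0.01, -0.98]]
{'clock': np.float64(0.1), 'joints': array([-6.81080e+01,  5.26000e+00,  7.05740e+01, -3.00000e-03,
        1.04266e+02, -3.25100e+00]), 'joint_vel': array([-0.045, -0.156, -0.156,  0.057, -0.053,  0.066]), 'joint_torque': array([ 2.0000e-03, -4.4786e+01, -4.0757e+01,  7.0000e-02,  2.8000e-02,
       -0.0000e+00]), 'tcp_pos': array([ 0.255, -0.543,  0.404]), 'orientation': array([-1.7990e+02, -3.0000e-03,  2.5142e+01]), 'contact_force': array([ 0.229, -0.485,  0.239]), 'torque': array([ 0.009, -0.038,  0.015]), 'opening': np.float64(0.088)}
```

View pics/side0.png

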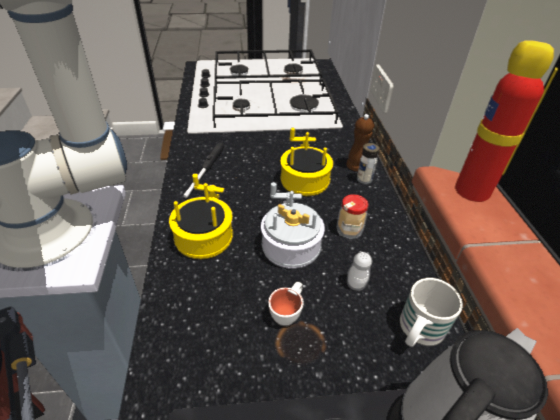

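View pics/top0.png

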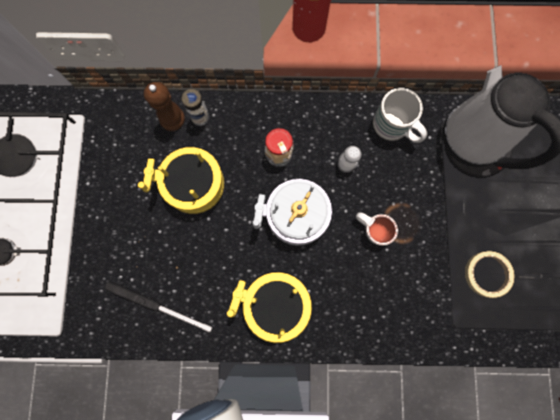

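Run:
```python
import cv2
a=cv2.imread("pics/top0.png")[165:260,240:345]; b=cv2.imread("pics/side0.png")[175:270,250:335]
cv2.imwrite("pics/tz.png",cv2.resize(a,None,fx=6,fy=6,interpolation=cv2.INTER_CUBIC));cv2.imwrite("pics/sz.png",cv2.resize(b,None,fx=6,fy=6,interpolation=cv2.INTER_CUBIC))
```

```text
(no output)
```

View pics/tz.png

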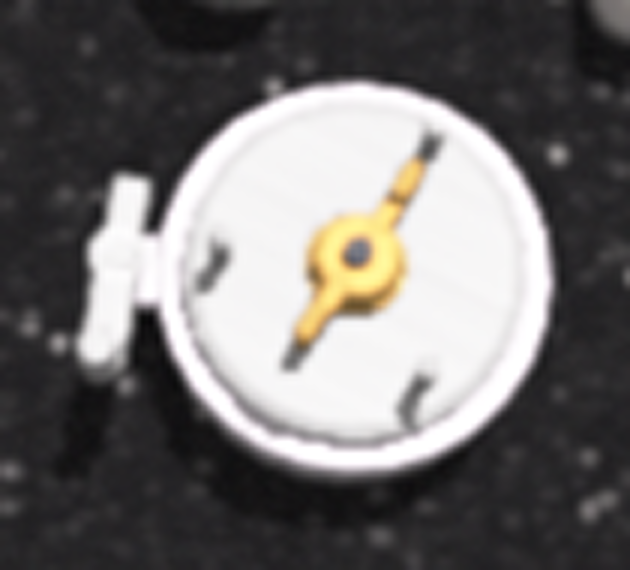

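View pics/sz.png

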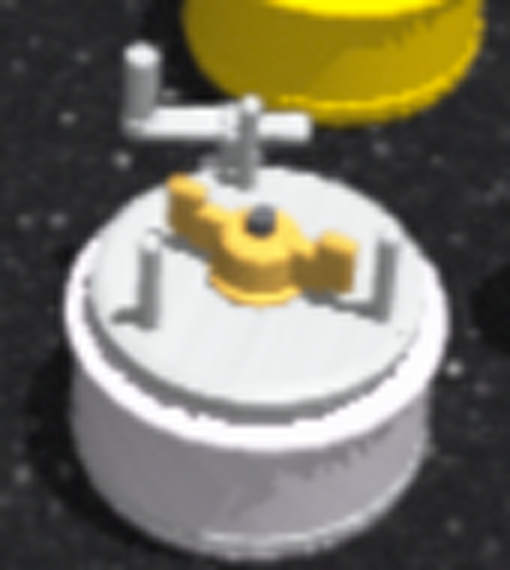

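```bash
cat > h.py <<'E'
import numpy as np,cv2,pickle
def ray(s,u,v):
    d=s["R"].T@np.array([(u-s["cx"])/s["fx"],(v-s["cy"])/s["fy"],1.]); return -s["R"].T@s["t"],d/np.linalg.norm(d)
def onz(s,u,v,z):
    c,d=ray(s,u,v); return c+d*(z-c[2])/d[2]
def proj(s,X):
    p=s["R"]@np.asarray(X)+s["t"]; return np.array([s["fx"]*p[0]/p[2]+s["cx"],s["fy"]*p[1]/p[2]+s["cy"]])
def tri(s1,p1,s2,p2):
    c1,d1=ray(s1,*p1);c2,d2=ray(s2,*p2)
    a,b=np.linalg.lstsq(np.c_[d1,-d2],c2-c1,rcond=None)[0]
    x,y=c1+a*d1,c2+b*d2; return (x+y)/2,np.linalg.norm(x-y)
E
python3 - <<'E'
from h import *
T=pickle.load(open("top0.pkl","rb"));S=pickle.load(open("side0.pkl","rb"))
# zoom coords -> full px: u=240+(x+.5)/6-.5
t=lambda x,y:(240+(x+.5)/6-.5,165+(y+.5)/6-.5); s=lambda x,y:(250+(x+.5)/6-.5,175+(y+.5)/6-.5)
# pot rim circle from the top view: bright mask
g=cv2.cvtColor(T["frame"],cv2.COLOR_RGB2GRAY); m=((g>120)*255).astype(np.uint8)
m=cv2.morphologyEx(m,cv2.MORPH_OPEN,cv2.getStructuringElement(cv2.MORPH_ELLIPSE,(13,13)))
cs,_=cv2.findContours(m,0,1)
for c in cs:
    (x,y),_=cv2.minEnclosingCircle(c)
    if abs(x-299)<12 and abs(y-211)<12 and len(c)>5:
        P=np.array([onz(T,u,v,.068)[:2] for u,v in c[:,0]])
        A=np.c_[2*P,np.ones(len(P))];q=np.linalg.lstsq(A,(P**2).sum(1),rcond=None)[0];R=np.sqrt(q[2]+q[:2]@q[:2]);print("rim",q[:2],R,len(P))
        for k in range(4):
            e=np.linalg.norm(P-q[:2],axis=1)-R; k=abs(e)<.002;B=A[k];q=np.linalg.lstsq(B,(P[k]**2).sum(1),rcond=None)[0];R=np.sqrt(q[2]+q[:2]@q[:2])
        print(q[:2],R,k.sum())
for n,a,b,z in (("rod0",(217,248),(150,243),.124),("rod2?",(423,383),(388,243),.124),("rod far",(432,138),None,.124),("pivot",(112,248),(249,103),None),("pin",(105,352),(141,53),None),("stud",(358,250),(263,215),None)):
    if b: print(n,*tri(T,t(*a),S,s(*b)))
    if z: print("   z124 top",onz(T,*t(*a),z), "side",onz(S,*s(*b),z) if b else "")
# brass
for nm,I in(("T",T),("S",S)):
    h=cv2.cvtColor(I["frame"],cv2.COLOR_RGB2HSV);m=cv2.inRange(h,(12,80,90),(24,255,255))
    print(nm,[ (st.tolist(),c.round(1)) for st,c in zip(*cv2.connectedComponentsWithStats(m)[2:]) if st[4]>15])
E
```

```text
rim [ 0.56207901 -0.08884725] 0.0671122563976608 222
[ 0.56126808 -0.09350123] 0.06729600660022965 101
rod0 [ 0.54826417 -0.04933302  0.06518503] 0.043401127032019746
   z124 top [ 0.55883078 -0.04838793  0.124     ] side [ 0.51971625 -0.11715572  0.124     ]
rod2? [ 0.55753159 -0.12002469  0.11952867] 0.0812507625588413
   z124 top [ 0.51610598 -0.1149049   0.124     ] side [ 0.59787224 -0.12283989  0.124     ]
   z124 top [ 0.59642987 -0.11751856  0.124     ] side 
pivot [ 0.5655282  -0.01288191  0.09363267] 0.002699644601039372
pin [ 0.52556974 -0.01296792  0.11989236] 0.0012111255536682753
stud [ 0.56089039 -0.09430922  0.112786  ] 0.0005083465796791631
T [([0, 0, 560, 420, 232706], array([279.6, 209.3])), ([172, 84, 9, 2, 16], array([176. ,  84.4])), ([137, 146, 87, 67, 945], array([185.2, 182.2])), ([267, 150, 23, 13, 117], array([278.5, 156.9])), ([189, 189, 9, 9, 43], array([193., 193.])), ([289, 191, 22, 32, 218], array([299. , 208.3])), ([387, 205, 12, 7, 29], array([391.2, 207.9])), ([395, 239, 9, 4, 17], array([399.8, 240.6])), ([467, 251, 35, 47, 153], array([476.6, 275.
[... 771 characters left out ...]
ay([314.5, 149.8])), ([380, 150, 7, 12, 19], array([382.9, 155.8])), ([287, 153, 4, 10, 18], array([288.6, 157.1])), ([289, 156, 5, 13, 16], array([292. , 162.4])), ([323, 159, 4, 10, 16], array([325. , 162.8])), ([399, 178, 8, 13, 22], array([402.5, 183.6])), ([288, 190, 15, 6, 19], array([295.5, 192.2])), ([179, 200, 22, 21, 37], array([185.8, 206.9])), ([206, 200, 18, 12, 25], array([215.6, 203.8])), ([278, 204, 32, 22, 321], array([292.5, 216.5])), ([338, 209, 28, 26, 334], array([350.4, 219.9])), ([231, 212, 2, 20, 20], array([231.6, 221.5])), ([308, 325, 16, 15, 63], array([316.2, 330.8])), ([276, 328, 10, 27, 96], array([279.5, 339.3])), ([12, 358, 20, 11, 86], array([ 20.8, 361.6]))]
```

```bash
cat > ov.py <<'E'
from h import *
def ov(S,box,k,pts,out):
    x0,y0,x1,y1=box;a=S["frame"][y0:y1,x0:x1,::-1].astype(float)
    a=np.clip((a-20)*1.0,0,255).astype(np.uint8); a=(255*(a/255.)**1.8).astype(np.uint8)
    a=cv2.resize(a,None,fx=k,fy=k,interpolation=cv2.INTER_CUBIC)
    for X,c in pts:
        u,v=proj(S,X);cv2.circle(a,(int((u-x0+.5)*k-.5),int((v-y0+.5)*k-.5)),2,c,-1)
    cv2.imwrite(out,a)
def model(ax,yaw,g=.005,nut=None):
    c,s=np.cos(yaw),np.sin(yaw);M=lambda x,y,z:np.array([ax[0]+c*x-s*y,ax[1]+s*x+c*y,z])
    P=[]
    for k in range(3):
        a=np.pi/2+k*2*np.pi/3
        for z in(.124,.085):P.append((M(.046*np.cos(a),.046*np.sin(a),z),(0,0,255)))
    P.append((M(0,.08,.094),(255,0,0)))
    for a in np.linspace(0,2*np.pi,40):
        P.append((M(.067*np.cos(a),.067*np.sin(a),.068),(0,200,0)))
        P.append((M(.059*np.cos(a),.059*np.sin(a),.0785+g),(200,0,200)))
    if nut is not None:
        for q in(0,np.pi):
            for rr in(.036,.021): 
                for dz in (-.012,.012):P.append((np.array([ax[0]+rr*np.cos(nut+q),ax[1]+rr*np.sin(nut+q),.0965+g+dz]),(255,255,0)))
    return P
E
python3 - <<'E'
from ov import *
T=pickle.load(open("top0.pkl","rb"));S=pickle.load(open("side0.pkl","rb"))
P=model((.5612,-.0937),np.radians(2))
ov(T,(250,165,345,255),8,P,"pics/ot1.png");ov(S,(255,175,335,270),6,P,"pics/os1.png")
E
```

```text
(no output)
```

View pics/ot1.png

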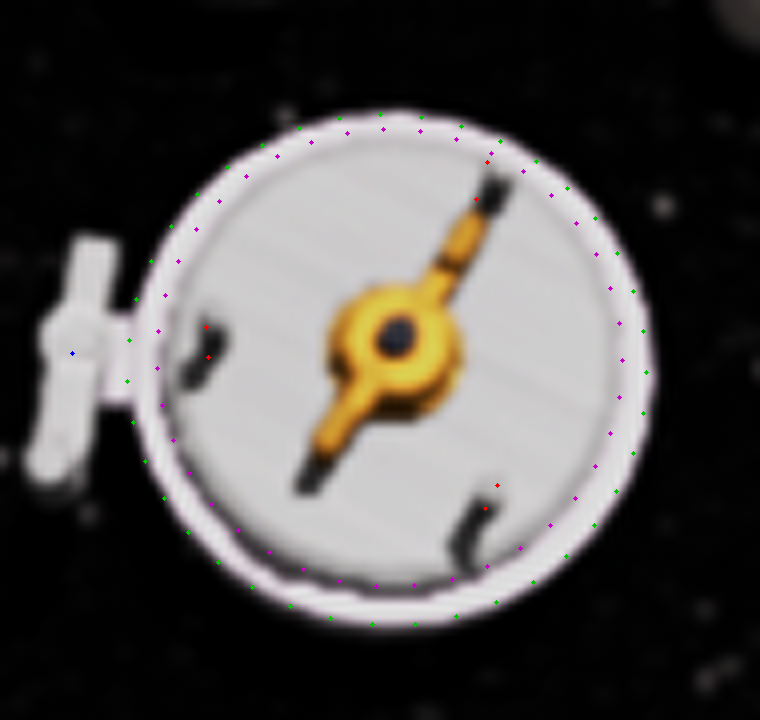

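View pics/os1.png

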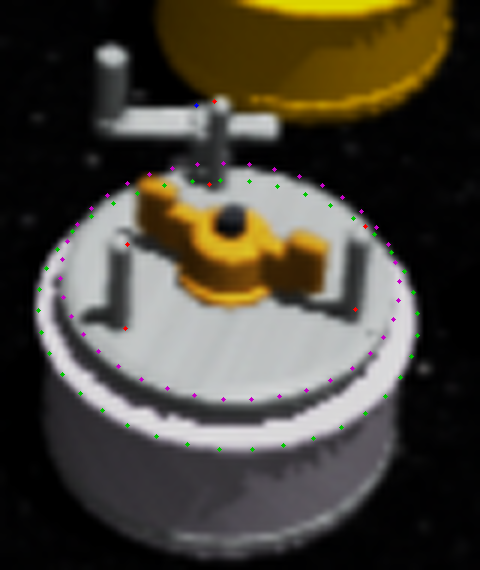

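Run:
```python
from ov import *
from scipy.optimize import least_squares
T=pickle.load(open("top0.pkl","rb"));S=pickle.load(open("side0.pkl","rb"))
t=lambda x,y:np.array((250+(x+.5)/8-.5,165+(y+.5)/8-.5)); s=lambda x,y:np.array((255+(x+.5)/6-.5,175+(y+.5)/6-.5))
def f(p,full=0):
    x,y,w=p;M=lambda a,b,z:np.array([x+np.cos(w)*a-np.sin(w)*b,y+np.sin(w)*a+np.cos(w)*b,z])
    rd=[M(.046*np.cos(a),.046*np.sin(a),.1235) for a in np.pi/2+np.arange(3)*2*np.pi/3]
    e=[proj(S,rd[1])-s(120,241),proj(S,rd[2])-s(357,243),proj(S,rd[0])-s(218,103),
       proj(T,M(0,0,.1135))-t(397,336),proj(S,M(0,0,.1135))-s(233,214),
       proj(T,M(0,0,.068))-t(394,368),proj(T,M(0,.08,.096))-t(79,335)]
    return np.concatenate(e)
r=least_squares(f,[.561,-.094,0],loss="soft_l1",f_scale=.7);print(r.x[:2],np.degrees(r.x[2]));print(r.fun.reshape(-1,2).round(2))
x=r.x
print("stud",tri(T,t(397,336),S,s(233,214)))
print("pintop",tri(T,t(47,465),S,s(111,52)))
# wings: tips in top image at z~.1135 top edge: 
for nm,a in(("tipA",(475,213)),("tipB",(327,443))): print(nm,onz(T,*t(*a),.114))
P=model(x[:2],x[2],.005,None)
d=onz(T,*t(475,213),.114)-onz(T,*t(327,443),.114);print(np.degrees(np.arctan2(d[1],d[0])))
for nm,a in(("wA",(155,180)),("wB",(308,238))): print(nm,onz(S,*s(*a),.114))
P=model(x[:2],x[2],.005,np.arctan2(d[1],d[0]))
ov(T,(250,165,345,255),8,P,"pics/ot2.png");ov(S,(255,175,335,270),6,P,"pics/os2.png")
```

```text
[ 0.56005432 -0.0949255 ] -2.043881657000433
[[-0.18  0.29]
 [ 0.43 -1.06]
 [ 0.51  0.32]
 [ 0.39  0.17]
 [-0.23  0.11]
 [-0.27  0.36]
 [-0.22 -0.12]]
stud (array([ 0.56055626, -0.09418097,  0.11306418]), np.float64(0.00017068224429576275))
pintop (array([ 0.52641376, -0.00965005,  0.11776698]), np.float64(0.0001758545181427419))
tipA [ 0.59146875 -0.11307331  0.114     ]
tipB [ 0.53349506 -0.07735412  0.114     ]
-31.638373174949287
wA [ 0.53582384 -0.07606859  0.114     ]
wB [ 0.58411599 -0.10879312  0.114     ]
```

View pics/ot2.png

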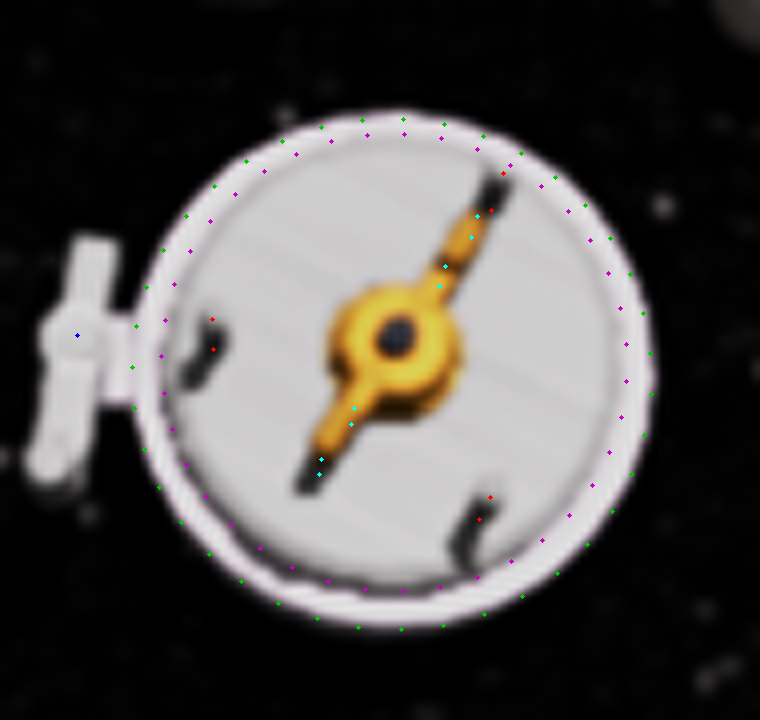

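View pics/os2.png

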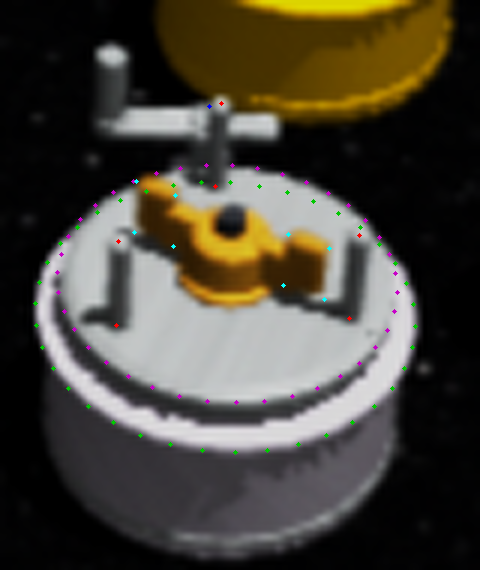

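```bash
cat > mv.py <<'E'
from h import *
from station import r
AX=np.array([.5602,-.0945])
def ang(d): return (d+180)%360-180
def pose(phi,bx,by,tip,yawoff=-90,ax=AX):
    a=np.radians(phi);c,s=np.cos(a),np.sin(a)
    p=ax+np.array([c*bx-s*by,s*bx+c*by]);return [p[0],p[1],tip+.182],[180,0,ang(phi+yawoff)]
def F(f0=0): return np.array(r.sense()["contact_force"])-f0
def loc(f,phi):
    a=np.radians(phi);return np.array([f[0]*np.cos(a)+f[1]*np.sin(a),-f[0]*np.sin(a)+f[1]*np.cos(a),f[2]]) # radial, tangential ccw, z
def stroke(p0,p1,z0,bx,by,f0,step=6,lim=14,speed=.04):
    """push from wing angle p0 down to p1; tip lowers 2mm/rad"""
    phi=p0;log=[]
    while phi>p1+.01:
        phi=max(phi-step,p1);tip=z0-.002*np.radians(p0-phi)
        r.servo_line(*pose(phi,bx,by,tip),speed=speed)
        f=loc(F(f0),phi);log.append((round(phi,1),*f.round(1)))
        if abs(f[1])>lim or abs(f[0])>10 or abs(f[2])>8: print("LIMIT",log[-1]);break
    for l in log:print(*l)
    print("clock",r.sense()["clock"]);return phi,tip
E
python3 - <<'E'
from mv import *
r.grab(5)
r.reach(*pose(148,22,20,.15)); print(r.sense()["clock"],r.sense()["tcp_pos"],r.sense()["opening"],r.sense()["joints"])
E
```

```text
Traceback (most recent call last):
station.IKError: the arm cannot take that pose within its joint ranges
```

Run:
```python
from mv import *
p,o=pose(148,22,20,.15);print(p,o,r.sense()["joints"].round(1),r.sense()["clock"])
for y in range(-180,181,30):
    j=r.inverse_kinematics(p,[180,0,y]); print(y,None if j is None else np.round(j,1))
```

```text
[np.float64(-28.69524340010547), np.float64(-5.3972381099980105), 0.33199999999999996] [180, 0, 58] [-68.1   5.2  70.5  -0.  104.3  -3.2] 1.4417
-180 None
-150 None
-120 None
-90 None
-60 None
-30 None
0 None
30 None
60 None
90 None
120 None
150 None
180 None
```

Units slip (mm); fixing.

```bash
sed -i 's/    a=np.radians(phi);c,s=np.cos(a),np.sin(a)$/    a=np.radians(phi);c,s=np.cos(a)\/1000,np.sin(a)\/1000/' mv.py
python3 - <<'E'
from mv import *
print(pose(148,22,20,.15))
for ph,yo in((148,-90),(64,-90),(244,-90),(182,-90),(-58,-90)):
    p,o=pose(ph,22,15,.107);print(ph,o,np.round(r.inverse_kinematics(p,o),1))
r.reach(*pose(148,22,20,.15)); s=r.sense();print(s["clock"],s["tcp_pos"],s["opening"],s["joints"].round(1))
s=r.snapshot("side");cv2.imwrite("pics/a.png",cv2.resize(s["frame"][130:280,190:390,::-1],None,fx=4,fy=4,interpolation=cv2.INTER_CUBIC))
E
```

```text
([np.float64(0.5309445565998946), np.float64(-0.09980273810999801), 0.33199999999999996], [180, 0, 58])
148 [180, 0, 58] [-13.7  -3.3  90.8  -0.   92.5  18.3]
64 [180, 0, -26] [-10.5  -0.4  88.   -0.   92.4 105.5]
244 [180, 0, 154] [-15.5   2.1  85.5   0.   92.4 -79.5]
182 [180, 0, 92] [-15.1  -2.   89.6   0.   92.4 -17.1]
-58 [180, 0, -148] [ -13.5    4.7   82.7    0.    92.5 -135.5]
3.35 [ 0.53088676 -0.10065277  0.33220078] 0.00037996169772178964 [-14.3  -4.1  87.3  -0.   96.9  17.7]
```

View pics/a.png

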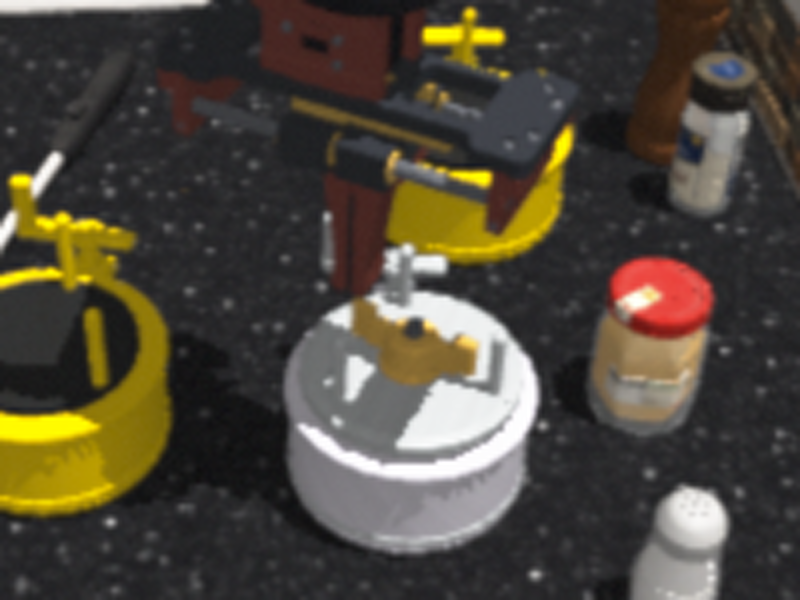

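Run:
```python
from mv import *
f0=F()
for tip in(.13,.107):
    p,o=pose(148,22,20,tip);r.servo_line(p,o,speed=.08);print(tip,loc(F(f0),148).round(1))
s=r.sense();print(s["clock"],(s["tcp_pos"]-np.array(p)).round(4))
r.servo_line(*pose(148,21.5,17,.107),speed=.03);print(loc(F(f0),148).round(1))
f0.tofile("f0.bin")
for n,b in(("top",(230,150,360,260)),("side",(240,160,350,270))):
    s=r.snapshot(n);cv2.imwrite(f"pics/b{n}.png",cv2.resize(s["frame"][b[1]:b[3],b[0]:b[2],::-1],None,fx=5,fy=5,interpolation=cv2.INTER_CUBIC))
```

```text
0.13 [-1.1 -1.3 -0. ]
0.107 [-0.7 -1.2 -0.1]
4.2333 [-0.0002  0.0001 -0.0009]
[-0.4 -2.1 -0.4]
```

View pics/bside.png

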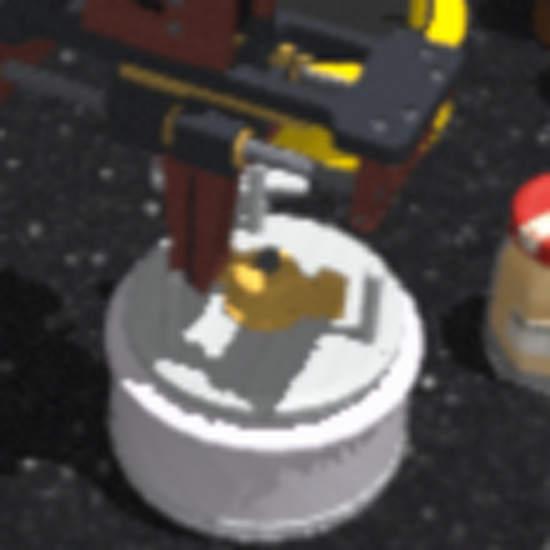

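Run:
```python
from mv import *
f0=np.fromfile("f0.bin")
stroke(148,118,.107,21.5,15,f0,step=6,lim=14,speed=.03)
```

```text
142 -0.7 -0.5 -0.0
136 0.5 3.5 0.9
130 1.2 3.8 2.5
124 2.2 2.9 3.0
118 2.0 3.8 2.1
clock 5.9167
```

Run:
```python
from mv import *
f0=np.fromfile("f0.bin")
z=.107-.002*np.radians(30)
stroke(118,64,z,21.5,15,f0,step=6,lim=14,speed=.03)
s=r.sense();p,o=pose(64,21.5,15,.1041);print((s["tcp_pos"]-np.array(p)).round(4))
for n,b in(("top",(230,150,360,260)),("side",(240,160,350,270))):
    s=r.snapshot(n);cv2.imwrite(f"pics/c{n}.png",cv2.resize(s["frame"][b[1]:b[3],b[0]:b[2],::-1],None,fx=5,fy=5,interpolation=cv2.INTER_CUBIC))
```

```text
112 1.7 3.3 2.1
106 1.9 4.2 2.2
100 1.7 4.6 2.7
94 2.2 4.3 2.3
88 3.3 4.1 2.6
82 2.7 4.1 2.4
76 2.8 4.5 1.9
70 2.6 4.5 3.0
64 3.6 4.8 2.2
clock 8.2417
[-0.0001  0.0013 -0.0001]
```

View pics/cside.png

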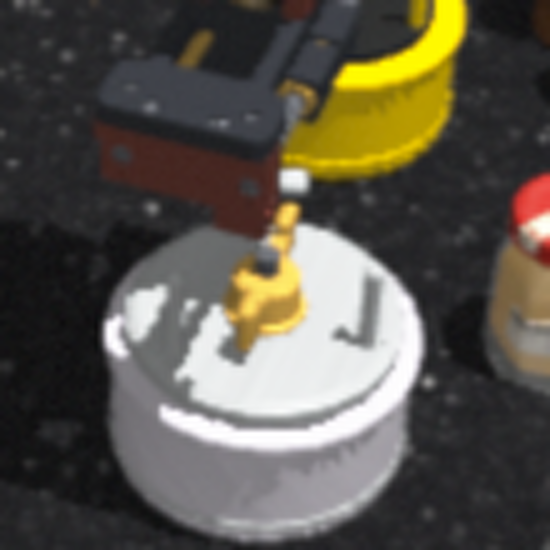

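Run:
```python
from mv import *
r.servo_line(*pose(66,21.5,18,.104),speed=.04)
r.servo_line(*pose(66,21.5,18,.14),speed=.08)
r.reach(*pose(248,21.5,19,.145));r.wait(.2)
f0=F();f0.tofile("f0.bin")
p,o=pose(248,21.5,19,.104);r.servo_line(p,o,speed=.06);print(loc(F(f0),248).round(1),r.sense()["clock"])
stroke(248,236,.104,21.5,15.5,f0,step=4,lim=12,speed=.03)
stroke(236,184,.1038,21.5,15,f0,step=4,lim=13,speed=.03)
```

```text
[-0.3 -0.2  0.1] 12.975
244 -0.6 4.7 0.4
240 -1.4 4.5 -0.2
236 -2.4 4.1 0.1
clock 13.8
232 -1.9 4.9 -1.0
228 -1.3 5.6 -1.3
224 -1.2 6.2 -0.9
220 -2.2 5.1 -0.4
216 -1.5 5.3 -1.1
212 -1.4 5.8 -0.8
208 -1.6 5.8 -0.1
204 -1.3 5.9 -0.2
200 -1.3 5.0 -0.7
196 -0.7 5.6 -0.9
192 -0.7 6.0 -0.2
188 -1.7 5.6 0.2
184 -0.9 5.8 0.7
clock 17.05
```

Run:
```python
from mv import *
r.servo_line(*pose(186,21.5,18,.102),speed=.04)
r.servo_line(*pose(186,21.5,18,.14),speed=.08)
r.reach(*pose(8,21.5,19,.145,90));r.wait(.2)
f0=F();f0.tofile("f0.bin")
p,o=pose(8,21.5,19,.102,90);r.servo_line(p,o,speed=.06);print(loc(F(f0),8).round(1),r.sense()["clock"])
import mv
o_=mv.pose; mv.pose=lambda a,b,c,d:o_(a,b,c,d,90)
mv.stroke(8,4,.102,21.5,15,f0,step=2,lim=11,speed=.03)
mv.stroke(4,-40,.102,21.5,15,f0,step=2,lim=12.5,speed=.02)
```

```text
[-0.1  1.5 -0.6] 19.3333
6 0.7 5.2 -0.6
4 -0.1 7.0 0.2
clock 19.8917
LIMIT (-2, np.float64(-2.2), np.float64(13.6), np.float64(2.0))
2 -1.1 8.8 -0.2
0 -2.6 11.4 0.9
-2 -2.2 13.6 2.0
clock 20.6417
```

Run:
```python
from mv import *
f0=np.fromfile("f0.bin")
r.wait(.3);print(loc(F(f0),-2).round(1))
r.servo_line(*pose(2,21.5,20,.102,90),speed=.03);print(loc(F(f0),2).round(1))
r.servo_line(*pose(2,21.5,20,.16,90),speed=.1)
r.reach([.45,-.16,.40],[180,0,60]);print(r.sense()["clock"])
for n,b in(("top",(230,150,360,260)),("side",(240,160,350,270))):
    s=r.snapshot(n);pickle.dump(s,open(f"{n}1.pkl","wb"));cv2.imwrite(f"pics/d{n}.png",cv2.resize(s["frame"][b[1]:b[3],b[0]:b[2],::-1],None,fx=5,fy=5,interpolation=cv2.INTER_CUBIC))
```

```text
[-2.7 13.9  2.2]
[-0.3  1.   0. ]
22.75
```

View pics/dside.png

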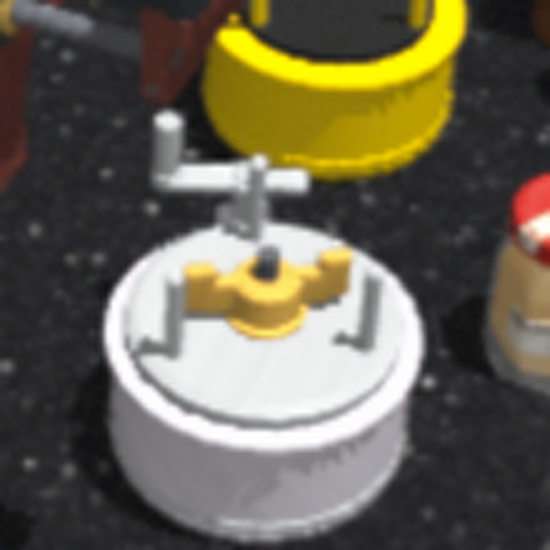

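View pics/dtop.png

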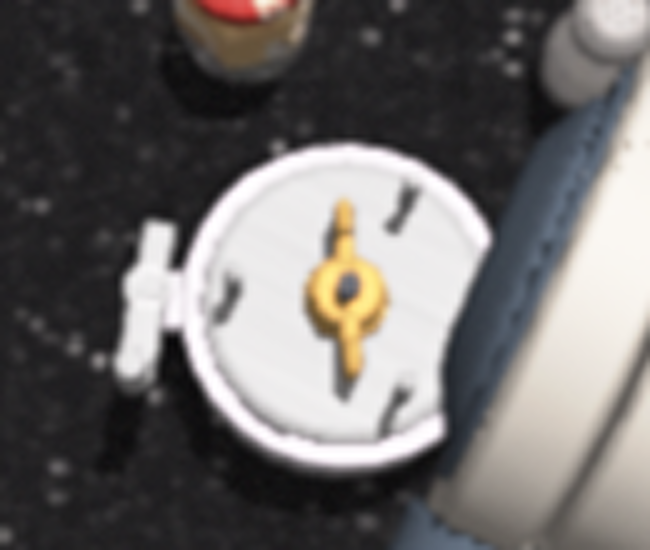

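Run:
```python
from h import *
for k in(0,1):
    S=pickle.load(open(f"side{k}.pkl","rb"));g=S["frame"].astype(int).mean(2)
    for u in(285,292,300):print(k,u,g[234:258,u].astype(int).tolist())
S=pickle.load(open("side0.pkl","rb"))
for z in(.0785,.0835,.068,.073):print(z,proj(S,[.5602+.003,-.0945-(.067 if z==.068 else .059),z]).round(1))
T=pickle.load(open("top1.pkl","rb"));t=lambda x,y:(230+(x+.5)/5-.5,150+(y+.5)/5-.5)
d=onz(T,*t(345,205),.1085)-onz(T,*t(354,375),.1085);print(np.degrees(np.arctan2(d[1],d[0])),np.linalg.norm(d))
```

```text
0 285 [239, 238, 238, 238, 237, 236, 228, 158, 115, 120, 159, 246, 252, 252, 232, 168, 134, 131, 131, 131, 130, 128, 128, 129]
0 292 [239, 240, 240, 239, 239, 242, 242, 237, 172, 127, 122, 153, 246, 252, 252, 230, 168, 138, 130, 129, 129, 130, 131, 131]
0 300 [238, 238, 238, 239, 241, 247, 245, 208, 151, 134, 157, 245, 252, 252, 251, 211, 147, 132, 128, 131, 140, 153, 157, 158]
1 285 [240, 240, 240, 239, 239, 238, 237, 235, 210, 142, 141, 236, 251, 252, 232, 169, 135, 131, 132, 132, 130, 129, 128, 128]
1 292 [238, 240, 240, 240, 240, 240, 240, 243, 242, 210, 149, 150, 246, 252, 252, 231, 169, 138, 131, 131, 129, 131, 132, 132]
1 300 [238, 239, 239, 239, 239, 240, 244, 247, 246, 185, 144, 209, 250, 252, 251, 213, 149, 132, 130, 131, 141, 155, 157, 159]
0.0785 [297.6 243.2]
0.0835 [297.8 241.4]
0.068 [297.9 249.7]
0.073 [297.5 245. ]
3.4631729082337013 0.06822228614578905
```

Run:
```python
from mv import *
import mv
PV=np.array([.563,-.0145]);o_=mv.pose; mv.pose=lambda a,b,c,d:o_(a,b,c,d,-90,PV); P=mv.pose
r.reach(*P(176,39,26,.15));r.wait(.2)
f0=F();f0.tofile("f0.bin")
p,o=P(176,39,26,.097);r.servo_line(p,o,speed=.08);print(loc(F(f0),176).round(1),r.sense()["clock"])
r.servo_line(*P(176,39,18,.097),speed=.04);print(loc(F(f0),176).round(1))
phi=176
while phi>80:
    phi-=4; r.servo_line(*P(phi,39,16.5,.097),speed=.05); f=loc(F(f0),phi);print(phi,f.round(1))
    if f[1]>7 or abs(f[0])>8 or abs(f[2])>8:break
print(r.sense()["clock"])
```

```text
[-0.4  0.8  1.4] 24.5333
[-1.8  0.6  0.9]
172 [-0.1  0.1  0.7]
168 [-0.9 -1.1  0.7]
164 [0.  1.1 1.3]
160 [-0.5  1.5  1. ]
156 [0.3 0.6 0.7]
152 [-0.   0.2  0.5]
148 [-0.   0.1  0.7]
144 [0.1 0.3 0.7]
140 [-0.6  0.1  0.3]
136 [-0.5 -0.5  0.4]
132 [ 0.3 -0.3 -0.2]
128 [ 0.4 -0.6  1.1]
124 [-0.2 -0.4  0.7]
120 [0.  0.1 1.1]
116 [ 0.5 -0.4  1.6]
112 [ 0.3 -0.   0.3]
108 [-0.1 -0.3  0.8]
104 [-0.1  0.3  1.3]
100 [ 0.3 -0.   0.4]
96 [ 0.7 -0.1  0.9]
92 [0.  0.4 1.2]
88 [0.6 0.4 2.4]
84 [-1.  10.8  5.4]
30.6333
```

Run:
```python
from mv import *
PV=np.array([.563,-.0145])
f0=np.fromfile("f0.bin")
r.wait(.3);print(loc(F(f0),84).round(1))
r.servo_line(*pose(88,39,24,.097,-90,PV),speed=.04);print(loc(F(f0),88).round(1))
r.servo_line(*pose(88,39,24,.2,-90,PV),speed=.15)
r.reach([.40,.2,.40],[180,0,60]);print(r.sense()["clock"])
for n,b in(("top",(220,150,350,260)),("side",(240,160,350,270))):
    s=r.snapshot(n);pickle.dump(s,open(f"{n}2.pkl","wb"));cv2.imwrite(f"pics/e{n}.png",cv2.resize(s["frame"][b[1]:b[3],b[0]:b[2],::-1],None,fx=5,fy=5,interpolation=cv2.INTER_CUBIC));cv2.imwrite(f"pics/f{n}.png",s["frame"][:,:,::-1])
```

```text
[-1.4  9.9  4.4]
[ 0.4 -1.5  0.3]
33.075
```

View pics/eside.png

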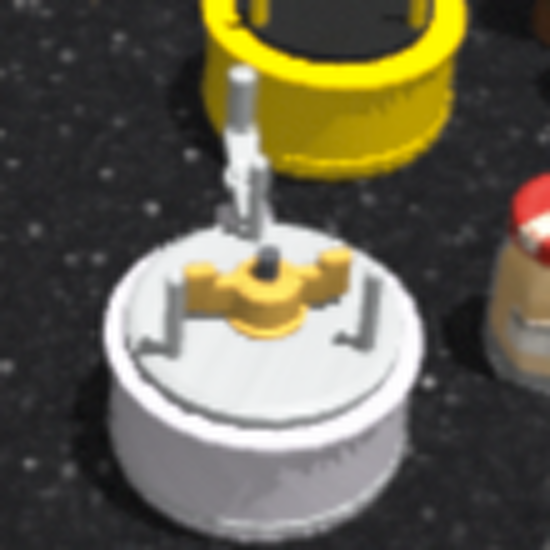

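View pics/etop.png

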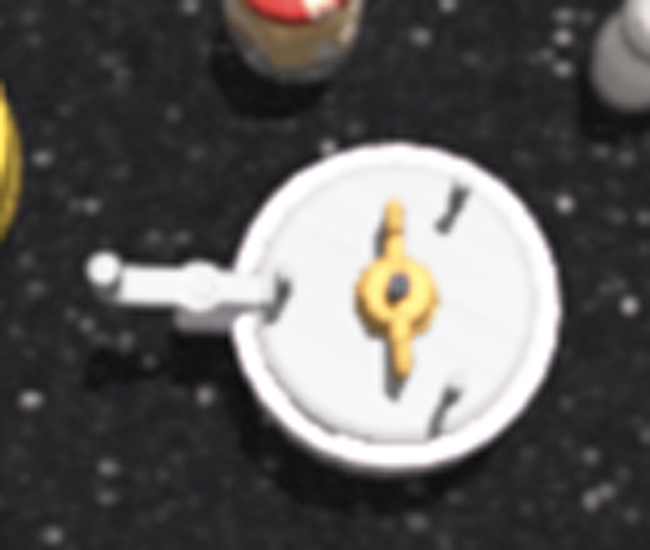

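View pics/ftop.png

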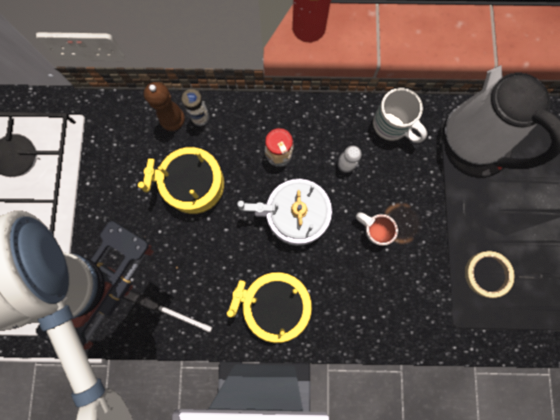

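Run:
```python
from h import *
from station import r
T=pickle.load(open("top2.pkl","rb"));S=pickle.load(open("side2.pkl","rb"))
p,e=tri(T,(220+102.5/5-.5,150+270.5/5-.5),S,(240+241/5-.5,160+72/5-.5));print(p,e)
q=onz(T,220+199.5/5-.5,150+284/5-.5,.096);d=p-q;print(np.degrees(np.arctan2(d[1],d[0])))
r.hand_in();print(r.sense()["clock"])
```

```text
[0.56286153 0.02148931 0.11788981] 0.0011026966978762915
90.13933307913325
the job is handed in; nothing more can be done
the job is handed in; nothing more can be done
```

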